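# Make up a soldering kit and a bench kit in their fitted trays

## Task

Make up the two kits from the stock lying across the table behind the trays. The soldering kit, in the longer tray, gets the black charcoal block, the smaller piece of fire brick and the tub of solder chips; the bench kit, in the shorter tray, gets the steel block and the loupe. Seat each thing flat and right down in the pocket cut for it, the tub standing upright, and leave the larger fire brick where it lies.

Things in the scene. Friction and masses are not known exactly. Their poses are not given: they have to be found in the camera images.
- solder_tray: Longer fixed kit tray: pale wooden board 104 (x) x 262 (y) x 12 mm, origin at centre of its underside, z up. Pockets 6 mm deep (floor 6 mm above table), 11 to 14 mm wider than their things, centres at x 0: rectangle 64 (x) x 88 (y) for charcoal at y +73 mm, rectangle 48 x 58 for small brick at y -18, round 55 mm for solder tub at y -94.
- bench_tray: Shorter fixed kit tray: pale wooden board 104 (x) x 172 (y) x 12 mm, origin at centre of its underside, z up. Pockets 6 mm deep (floor 6 mm above table), 12 to 13 mm wider than their things, centres at x 0: square 76 x 76 for the steel block at y +33 mm, round 38 mm for the loupe at y -52.
- charcoal_mid (a point): Black charcoal soldering block, rectangular, 52 mm along its x, 77 along its y, 26 high; 0.09 kg. Point: its centre, half-way up (13 mm). z up. Grasp across the 52 mm. It goes into its pocket with its long side along the tray's length, either way round.
- small_brick_mid (a point): Smaller of the two rough, pale pieces of fire brick: 34 mm along its x, 44 along its y, 27 high; 22 g. Point: its centre, half-way up (13.5 mm). z up. Grasp across the 34 mm.
- solder_tub_mid (a point): Stack of clear round screw-together tubs of solder chips with a lid, upright: 43 mm in diameter, 62 high; 45 g. Point: its centre, half-way up (31 mm). z up.
- steel_block_mid (a point): Flat square hardened steel bench block, 64 x 64 x 18 mm high; 0.56 kg (may be 0.4 to 0.8). Point: its centre, half-way up (9 mm). x and y along its sides, z up.
- loupe_mid (a point): Small grey round jeweller's loupe lying flat like a short tube: 25 mm in diameter, 16 high; 30 g. Point: its centre, half-way up (8 mm). z up.
- large_brick: Larger of the two rough, pale pieces of fire brick, 44 mm along its x, 64 along its y, 26 high: spare stock, too long for the brick pocket; it stays where it lies. Origin: centre of its underside, on the table. z up.
- third_hand: Fixed third hand (round black foot, post, slanting arm with tweezers) that always stands between the two trays; not part of the job, keep clear. About 250 mm long and 130 mm high. Origin: on the table under its middle; the foot (66 mm across) and post stand 91 mm from it along its -y, the tweezers reach about 125 mm along its +y.
Things that resemble listed ones, but are neither listed nor needed, are in the scene too. Leave any brown look-alike of the part that bears solder_tub_mid alone.

How it is judged:
By the outcome, as a careful person would: the job done as asked, in the order asked, and still so for the second after the job is handed in, with the robot touching nothing.
It also fails if it takes over 136 s, if anything falls off the work surface, if the arm or the gripper's body presses on something with over 40 N, if the wrist force passes 120 N, or if a joint passes its speed limit or range.

## Robot

A 6-joint arm with a two-finger parallel gripper is mounted at the origin on a cart in front of the work surface, level with it; the furniture and walls round the work are solid. World frame = base frame: x ahead of the robot, y to its left, z up, the work surface at z = 0. Lengths are in m, angles in rad, forces in N, time in s.
With the tool pointing down it reaches from about 0.4 to 0.825 m from the base axis. Payload 7 kg.
Tool frame: the origin (TCP) lies at the centre of the arm's flange, where the gripper is bolted on; the fingertips stand 178 mm ahead of it and the grasp point (between the pads) lies arm.tcp_to_grasp ahead of it (arm.tcp_to_grasp is the distance from the TCP to the grasp point, in m); z points along the fingers, y is the direction in which the jaws open and shut (so a half turn about z gives the same grasp; the last joint's range is limited). The gripper opens to 88 mm and grips with 3 to 60 N. Pads are 19 mm wide; open, the fingers measure 130 mm over their backs; the gripper's body (78 mm by 193 mm) begins 47 mm behind the grasp point.
Start: joints at [1.598, 0.359, 0.012, 0, -1.224, -0.288], TCP at [0.174, 0.652, 0.405] pointing down, gripper open.
Joint ranges: [-3.07, 3.07], [-1.43, 2.12], [-1.02, 1.25], [-3.03, 1.67], [-3.05, -0], [-3.03, 3.03]. Speed limits (rad/s): [2.39, 2.39, 3.01, 3.14, 3.14, 3.14].

## Interface

Orientations are given as [roll, pitch, yaw] about the fixed x, y, z axes, in that order (R = Rz(yaw) Ry(pitch) Rx(roll)).
In Python, from station import arm gives the robot as it stands.
- The arm moves only by the tool move_arm, never from a script. Its argument "deltas" is a list of rows, each a list of 6 numbers: the shift along the world's x, y, z in mm, then the turn, a rotation vector about the world's x, y, z in degrees. In form: [[tx, ty, tz, ax, ay, az], ...]. A call has exactly 5 rows; each row shifts and turns the commanded pose from where the row before left it; what a row does not reach is not made up. A row lasts 1/12 s, in which the tool goes at most 41.7 mm and 7.16 degrees, less where a joint would pass 70% of its speed; a pose out of reach is approached as far as the arm can. A call with a gripper value outside its range is refused whole. "claw" is the closure in counts, from 0 (fully open) to 255 (shut), set as the call begins (left out, the last holds). The fingers move at their own pace and stop on an object; "squeeze" is the grip in N (left out, the last holds). Time passes only in rows, so rows that do not move let the fingers close, or fill a call up. It gives the time, the measured TCP pose, the force and the opening at its end, in the units of the state.
- arm.get_state(): the state, without advancing time (a new reading comes with each control period).
- arm.grab_frame(name): name is "scene" or "top"; returns the picture (400x640x3 uint8, red, green, blue); there is no depth.
- arm.calibration(name): a dict with "intrinsics" (3x3 intrinsics, pixels), "k1" (the pictures are not rectified: a ray, as slopes to the right and down, at radius r is drawn at 1 + k1 r^2 times it, then the intrinsics apply), "T" (4x4, takes a point from camera to world coordinates). Camera axes: x right, y up, looking along -z (the intrinsics and any distortion apply to the point x, -y, -z); pixel columns grow to the right and rows downward; lengths in m; the calibration is good to about 2 mm. A picture is of the moment at which its call begins. calibration takes no time and is no camera call.
- arm.job_done(): hands the job in, once; it reports no verdict.
Trained networks look in the newest picture that a camera, given by its name, has taken for a name from the list of things; names that differ only in an ending like _2 or _b are one class to them, and where a whole thing is asked for, a point or a joint stands for the part that bears it (a point fixed in the world has none). Each returns a list of dicts, best first, with "score" (0 to 1); they miss things now and then, are a little off and sometimes report something else, mostly with a low value. They report only what shows in the picture. A call takes as long as a camera call. They do not tell look-alikes from the thing itself.
- arm.spot_in(thing, camera): "xy" ([column, row] in pixels, amid what is visible of it).
- arm.masks_of(thing, camera): "pixels" (400x640 bool, what is visible of it) and "xy" ([column, row] in pixels, amid what is visible of it).
- arm.spot_point(thing, camera): "xy" ([column, row] in pixels: a listed point, or the origin of a listed thing).
The state is a dict: "t": time; "q": joint angles; "qd": joint speeds; "joint_efforts": joint torques, N m; "eef_pos": TCP position; "ee_rot": TCP orientation; "force": force on the tool from outside, world axes, zero at the start; "moment": the same for the moment, N m; "width": finger opening in m.
Only numpy, scipy, OpenCV 4.12 (cv2) and the standard library are available. Lean on these libraries where they do the work, as an engineer would, in place of code of your own. Each camera call takes 0.05 s, during which the arm holds its last target. There are 200 camera calls.

## Working session

There is one attempt and no reset: what is moved stays moved. The work goes in short steps, Python scripts to look and compute and a tool call to move; the robot and the scene stay as the last step left them, time stands still between calls to the robot, and variables do not carry over. Pictures are saved under pics/ and viewed, about 12 in all and at most 16, crops included, and the job is handed in when it is done.

Besides the shell and the picture viewer there is one more tool, called after "Emit:" in YAML: its name, and indented under it one key for each argument. move_arm: Moves the arm, as the interface text tells. Its arguments: {"type":"object","properties":{"deltas":{"type":"array","items":{"type":"array","items":{"type":"number"}}},"claw":{"type":"number"},"squeeze":{"type":"number"}},"required":["deltas"]}

```bash
ls; mkdir -p pics
cat > h.py <<'E'
import numpy as np, cv2
from station import arm
def snap(n,f):
    im=arm.grab_frame(n); cv2.imwrite('pics/'+f,im[:,:,::-1]); return im
def ray(n,uv):
    c=arm.calibration(n);K=np.array(c['intrinsics']);T=np.array(c['T'])
    d=np.array([(uv[0]-K[0,2])/K[0,0],(uv[1]-K[1,2])/K[1,1]]);s=d.copy()
    for _ in range(20): s=d/(1+c['k1']*(s@s))
    return T[:3,3],T[:3,:3]@np.array([s[0],-s[1],-1])
def at(n,uv,z):
    o,d=ray(n,uv);return (o+d*(z-o[2])/d[2])[:2]
def proj(n,P):
    c=arm.calibration(n);K=np.array(c['intrinsics']);T=np.array(c['T'])
    p=T[:3,:3].T@(np.asarray(P,float)-T[:3,3]);s=np.array([p[0],-p[1]])/-p[2]
    s=s*(1+c['k1']*(s@s));return K[:2,:2]@s+K[:2,2]
E
python3 - <<'E'
from h import *
np.set_printoptions(precision=4,suppress=True)
for n in ('scene','top'):
    snap(n,n+'0.png'); c=arm.calibration(n); print(n,c['T'][:3],c['intrinsics'][0],c['k1']) if 0 else print(n,np.array(c['T'])[:3],np.array(c['intrinsics'])[0],c['k1'])
print(arm.tcp_to_grasp,arm.get_state())
Z=dict(solder_tray=0,bench_tray=0,charcoal_mid=.013,small_brick_mid=.0135,solder_tub_mid=.031,steel_block_mid=.009,loupe_mid=.008,large_brick=0,third_hand=0)
for t,z in Z.items():
  for n in ('top','scene'):
    print(t,n,[(round(r['score'],2),np.round(r['xy']),np.round(at(n,r['xy'],z),4)) for r in arm.spot_point(t,n)])
E
```

```text
pics
scene [[ 0.6574  0.5726 -0.4899  0.0564]
 [-0.7536  0.4991 -0.4278 -0.4099]
 [-0.0005  0.6504  0.7596  0.807 ]] [381.8948   0.     320.9598] -0.04892319348945142
top [[-0.0009  0.9946 -0.104   0.4159]
 [-0.9998  0.0013  0.0208  0.0187]
 [ 0.0208  0.104   0.9944  1.3889]] [509.7252   0.     320.4288] -0.0357792120627256
0.1593 {'t': 0.1, 'q': array([ 1.5981,  0.3593,  0.0111, -0.0003, -1.2241, -0.2881]), 'qd': array([ 0.0013, -0.0025,  0.0028,  0.0018, -0.0003, -0.0021]), 'joint_efforts': array([ -0.0019, -58.4163,  29.3752,   7.0156,   0.0102,  -0.    ]), 'eef_pos': array([0.174 , 0.652 , 0.4038]), 'ee_rot': array([ 3.14  , -0.0002, -0.2609]), 'force': array([ 0.013 , -0.3597,  0.399 ]), 'moment': array([-0.0018,  0.0201,  0.0167]), 'width': 0.08776000627410604}
solder_tray top [(0.75, array([409., 235.]), array([ 0.4551, -0.252 ]))]
solder_tray scene [(0.64, array([381., 297.]), array([ 0.4453, -0.2532])), (0.15, array([287., 153.]), array([0.6501, 0.2495]))]
bench_tray top [(0.77, array([249., 234.]), array([0.4585, 0.1836]))]
bench_tray scene [(0.63, array([256., 198.]), arra
[... 579 characters left out ...]
49., 187.]), array([0.5835, 0.1817]))]
solder_tub_mid scene [(0.89, array([285., 172.]), array([0.5658, 0.1709])), (0.84, array([268., 131.]), array([0.6602, 0.3384])), (0.79, array([250., 140.]), array([0.5931, 0.3504])), (0.21, array([317., 164.]), array([0.6506, 0.1238]))]
steel_block_mid top [(0.84, array([304., 155.]), array([0.6757, 0.0346]))]
steel_block_mid scene [(0.84, array([348., 181.]), array([0.674 , 0.0278]))]
loupe_mid top [(0.49, array([228., 168.]), array([0.6391, 0.2433]))]
loupe_mid scene [(0.37, array([287., 154.]), array([0.643 , 0.2395]))]
large_brick top [(0.64, array([435., 174.]), array([ 0.625 , -0.3269]))]
large_brick scene []
third_hand top []
third_hand scene []
```

Run:
```python
import cv2
a=cv2.imread('pics/top0.png')[110:300,150:470];cv2.imwrite('pics/top0c.png',cv2.resize(a,None,fx=2.5,fy=2.5,interpolation=2))
a=cv2.imread('pics/scene0.png')[100:400,190:540];cv2.imwrite('pics/scene0c.png',cv2.resize(a,None,fx=2,fy=2,interpolation=2))
```

```text
(no output)
```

View pics/top0c.png

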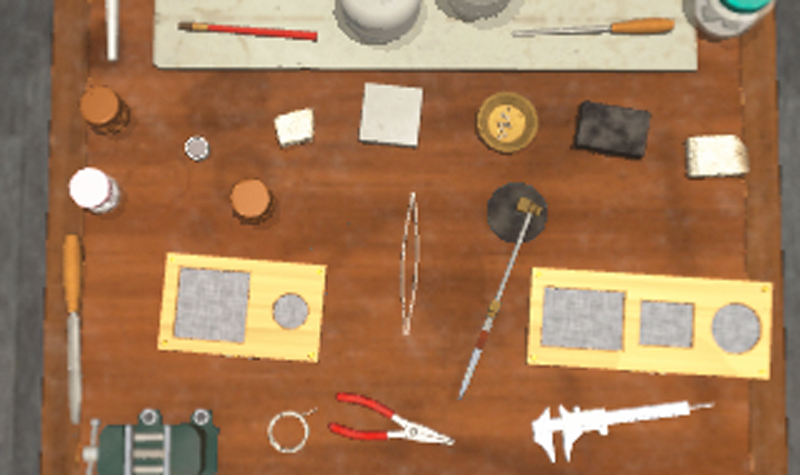

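View pics/scene0c.png

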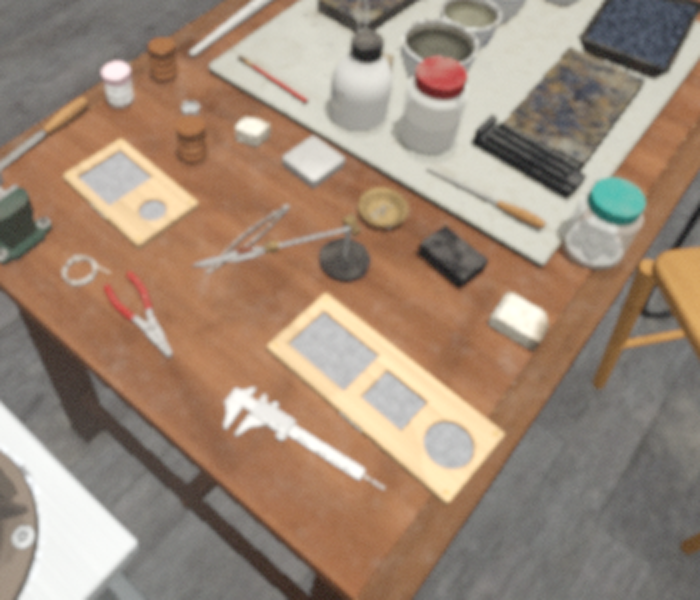

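The top crop shows the bench tray at about px (247,232), the solder tray at (409,238), and the third hand with its foot at (357,195) and its arm down to (334,268). The clear tub is the white one at (188,186). The brown tubs at (191,152) and (250,190) are the look-alikes. The small brick is at (268,161), the large brick at (436,172), steel (306,156), charcoal (395,161) and loupe (228,169).

```bash
cat > fit.py <<'E'
from h import *
from scipy.optimize import minimize
D=dict(solder_tray=(.104,.262,.012),bench_tray=(.104,.172,.012),charcoal_mid=(.052,.077,.026),small_brick_mid=(.034,.044,.027),
 solder_tub_mid=(.043,0,.062),steel_block_mid=(.064,.064,.018),loupe_mid=(.025,0,.016),large_brick=(.044,.064,.026))
def pts(t,p,z0):
    a,b,h=D[t]
    if b: q=np.array([(i*a/2,j*b/2) for i in(-1,1) for j in(-1,1)])
    else: th=np.linspace(0,2*np.pi,24,endpoint=False); q=a/2*np.c_[np.cos(th),np.sin(th)]
    c,s=np.cos(p[2]),np.sin(p[2]); q=q@np.array([[c,s],[-s,c]])+p[:2]
    return np.vstack([np.c_[q,np.full(len(q),z)] for z in (z0,z0+h)])
S=4
def render(n,P,box):
    x0,y0,x1,y1=box; uv=np.array([proj(n,x) for x in P])
    m=np.zeros(((y1-y0)*S,(x1-x0)*S),np.uint8)
    h=cv2.convexHull(np.round(((uv-(x0,y0)+.5)*S-.5)*16).astype(np.int32))
    cv2.fillConvexPoly(m,h,255,cv2.LINE_8,4)
    return cv2.resize(m,(x1-x0,y1-y0),interpolation=cv2.INTER_AREA)/255.
def fit(t,n,mask,p0,z0=0,yaws=(0,)):
    ys,xs=np.nonzero(mask); b=(max(xs.min()-15,0),max(ys.min()-15,0),min(xs.max()+15,640),min(ys.max()+15,400))
    M=mask[b[1]:b[3],b[0]:b[2]].astype(float); best=None
    f=lambda p:np.abs(render(n,pts(t,(p[0],p[1],p[2]/5),z0),b)-M).sum()/M.sum()
    for y in yaws:
        x=np.array([*p0,y*5]); r=minimize(f,x,method='Nelder-Mead',options=dict(initial_simplex=np.vstack([x,x+np.diag([.01,.01,.6])]),xatol=2e-4,fatol=1e-4,maxiter=150))
        if best is None or r.fun<best.fun: best=r
    return np.round(best.x[:2],4),round(np.rad2deg(best.x[2]/5),1),round(best.fun,3)
E
cat > m.py <<'E'
from fit import *
G=dict(solder_tray=(.455,-.253),bench_tray=(.46,.185),charcoal_mid=(.656,-.212),small_brick_mid=(.653,.134),solder_tub_mid=(.592,.35),steel_block_mid=(.675,.031),loupe_mid=(.641,.241),large_brick=(.625,-.327))
for n in('top','scene'):
    arm.grab_frame(n)
    for t,g in G.items():
        q=proj(n,(*g,D[t][2]/2)); rs=arm.masks_of(t,n)
        rs=[r for r in rs if np.hypot(*(np.array(r['xy'])-q))<15]
        if not rs: print(n,t,'none');continue
        print(n,t,round(rs[0]['score'],2),rs[0]['pixels'].sum(),*fit(t,n,rs[0]['pixels'],g,0,(-.25,.1,.4) if D[t][1] else (0,)))
E
python3 m.py
```

```text
top solder_tray 0.64 3771 [ 0.4452 -0.2523] -3.8 0.022
top bench_tray 0.65 2537 [0.4619 0.1901] -4.8 0.035
top charcoal_mid none
top small_brick_mid 0.6 152 [0.6567 0.1315] 21.9 0.553Traceback (most recent call last):
  File "m.py", line 9, in <module>
    print(n,t,round(rs[0]['score'],2),rs[0]['pixels'].sum(),*fit(t,n,rs[0]['pixels'],g,0,(-.25,.1,.4) if D[t][1] else (0,)))
                                                             ~~~^^^^^^^^^^^^^^^^^^^^^^^^^^^^^^^^^^^^^^^^^^^^^^^^^^^^^^^^^^^
  File "fit.py", line 23, in fit
    x=np.array([*p0,y*5]); r=minimize(f,x,method='Nelder-Mead',options=dict(initial_simplex=np.vstack([x,x+np.diag([.01,.01,.6])]),xatol=2e-4,fatol=1e-4,maxiter=150))
                             ~~~~~~~~^^^^^^^^^^^^^^^^^^^^^^^^^^^^^^^^^^^^^^^^^^^^^^^^^^^^^^^^^^^^^^^^^^^^^^^^^^^^^^^^^^^^^^^^^^^^^^^^^^^^^^^^^^^^^^^^^^^^^^^^^^^^^^^^^
    res = _minimize_neldermead(fun, x0, args, callback, bounds=bounds,
                               **options)
    fxcc = func(xcc)
    fx = function(np.copy(x), *(wrapper_args + args))
  File "fit.py", line 21, in <lambda>
    f=lambda p:np.abs(render(n,pts(t,(p[0],p[1],p[2]/5),z0),b)-M).sum()/M.sum()
                      ~~~~~~^^^^^^^^^^^^^^^^^^^^^^^^^^^^^^^^^^
  File "fit.py", line 13, in render
    x0,y0,x1,y1=box; uv=np.array([proj(n,x) for x in P])
                                  ~~~~^^^^^
  File "h.py", line 13, in proj
    c=arm.calibration(n);K=np.array(c['intrinsics']);T=np.array(c['T'])
ValueError: time passes only in moves, steps and waits
```

```bash
python3 - <<'E'
s=open('h.py').read().replace("def snap","CAL={n:arm.calibration(n) for n in('top','scene')}\ndef snap").replace("c=arm.calibration(n)","c=CAL[n]")
open('h.py','w').write(s)
E
sed -i 's/^    if not rs/&/; s/\[r for r in rs if/[r for r in arm.masks_of(t,n) if/; s/rs=arm.masks_of(t,n)$/pass/' m.py
cat >> m.py <<'E'
E
python3 m.py
```

```text
top solder_tray 0.88 3765 [ 0.4453 -0.2523] -3.7 0.023
top bench_tray 0.6 2519 [0.4616 0.1902] -4.3 0.029
top charcoal_mid 0.61 549 [ 0.6568 -0.2135] -9.2 0.11
top small_brick_mid 0.63 155 [0.6584 0.1327] 22.7 0.527
top solder_tub_mid 0.67 269 [0.5858 0.3468] 1.0 0.15
top steel_block_mid 0.91 563 [0.6726 0.0295] -5.5 0.048
top loupe_mid 0.4 52 [0.638  0.2404] 2.0 0.529
top large_brick 0.65 365 [ 0.6279 -0.3281] 8.1 0.214
scene solder_tray 0.57 5217 [ 0.4447 -0.2485] -3.6 0.028
scene bench_tray 0.94 1877 [0.4609 0.1896] -4.5 0.042
scene charcoal_mid 0.68 610 [ 0.6553 -0.2095] -9.0 0.18
scene small_brick_mid 0.76 184 [0.6567 0.1366] 29.4 0.311
scene solder_tub_mid 0.58 271 [0.5862 0.3474] 1.9 0.205
scene steel_block_mid 0.71 441 [0.6698 0.032 ] -5.2 0.145
scene loupe_mid none
scene large_brick 0.66 454 [ 0.6283 -0.3234] 6.0 0.317
```

```bash
cat > m2.py <<'E'
from fit import *
G=dict(charcoal_mid=(.656,-.212),small_brick_mid=(.656,.134),solder_tub_mid=(.588,.348),steel_block_mid=(.672,.031),loupe_mid=(.64,.241),large_brick=(.628,-.326))
vis={}
for n in('top','scene'):
    im=cv2.imread(f'pics/{n}0.png'); hsv=cv2.cvtColor(im,cv2.COLOR_BGR2HSV).astype(int); vis[n]=im.copy()
    for t,g in G.items():
        q=proj(n,(*g,D[t][2]/2)); R=22 if t!='loupe_mid' else 9
        m=(hsv[...,1]<100)&(hsv[...,2]>75)
        if t=='charcoal_mid': m=hsv[...,2]<75
        yy,xx=np.mgrid[:400,:640]; m&=np.hypot(xx-q[0],yy-q[1])<R
        k,l,st,_=cv2.connectedComponentsWithStats(m.astype(np.uint8),connectivity=4)
        j=1+np.argmax(st[1:,4]); m=l==j
        vis[n][m]=(vis[n][m]*.4+np.array([0,153,0])).astype(np.uint8)
        r=fit(t,n,m,g,0,(-.25,.1,.4) if D[t][1] else (0,)); print(n,t,m.sum(),*r)
a=cv2.resize(vis['top'][135:205,170:460],None,fx=2.7,fy=2.7,interpolation=0)
b=cv2.resize(vis['scene'][115:285,230:480],None,fx=2,fy=2,interpolation=0)
o=np.zeros((a.shape[0]+b.shape[0],800,3),np.uint8);o[:a.shape[0],:a.shape[1]]=a;o[a.shape[0]:,:b.shape[1]]=b
cv2.imwrite('pics/seg.png',o)
E
python3 m2.py
```

```text
top charcoal_mid 183 [ 0.6542 -0.2105] -14.0 2.32
top small_brick_mid 187 [0.6579 0.1327] 18.0 0.275
top solder_tub_mid 281 [0.586  0.3457] 5.6 0.094
top steel_block_mid 576 [0.6728 0.0298] -6.2 0.041
top loupe_mid 78 [0.6359 0.2409] 2.5 0.094
top large_brick 378 [ 0.6278 -0.3273] 4.8 0.174
scene charcoal_mid 172 [ 0.6495 -0.2097] 18.0 3.089
scene small_brick_mid 253 [0.6583 0.1358] 14.7 0.094
scene solder_tub_mid 802 [0.5879 0.3515] -3.8 0.591
scene steel_block_mid 830 [0.6734 0.0318] -6.2 0.388
scene loupe_mid 84 [0.6386 0.2475] 0.3 0.241
scene large_brick 602 [ 0.6284 -0.3247] 1.7 0.074
```

View pics/seg.png

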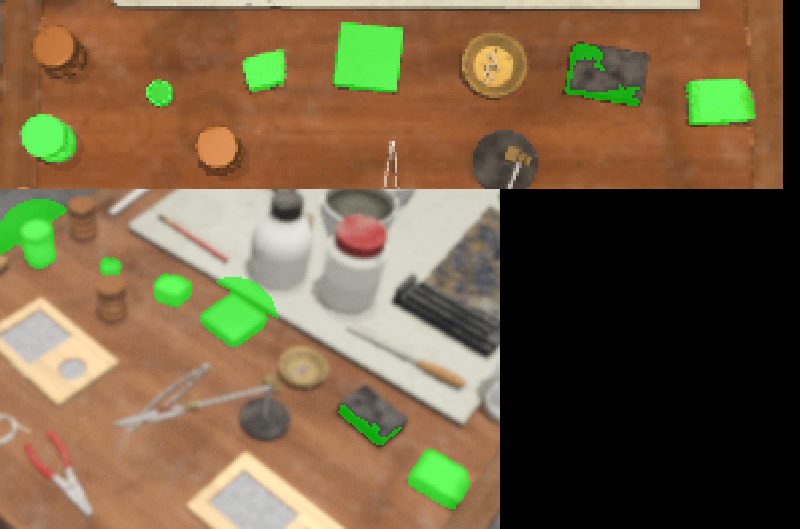

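The segmentation agrees with the fits to within a few mm, with two exceptions. The scene masks of the tub and steel leak into the background, and charcoal doesn't threshold, so I use the network fit for it. The order is charcoal, small brick, tub, steel, loupe. First I go above the charcoal at about (656,-212), yaw -9°.

Emit:
move_arm:
  deltas:
    - [20,-36,-1,0,0,-3.5]
    - [20,-36,-1,0,0,-3.5]
    - [20,-36,-1,0,0,-3.5]
    - [20,-36,-1,0,0,-3.5]
    - [20,-36,-1,0,0,-3.5]
  claw: 0
  squeeze: 15

```text
t: 2.62
eef_pos: [0.2746, 0.4703, 0.3997]
ee_rot: [-3.141, 0.0, -0.569]
force: [0.5, 0.8, -0.1]
width: 0.0877
```

Emit:
move_arm:
  deltas:
    - [20,-36,-1,0,0,-3.5]
    - [20,-36,-1,0,0,-3.5]
    - [20,-36,-1,0,0,-3.5]
    - [20,-36,-1,0,0,-3.5]
    - [20,-36,-1,0,0,-3.5]

```text
t: 3.03
eef_pos: [0.3745, 0.2902, 0.3951]
ee_rot: [-3.141, 0.0, -0.874]
force: [1.9, 0.7, 0.5]
width: 0.088
```

Emit:
move_arm:
  deltas:
    - [20,-36,-1,0,0,-3.5]
    - [20,-36,-1,0,0,-3.5]
    - [20,-36,-1,0,0,-3.5]
    - [20,-36,-1,0,0,-3.5]
    - [20,-36,-1,0,0,-3.5]

```text
t: 3.45
eef_pos: [0.4745, 0.1101, 0.3902]
ee_rot: [-3.14, 0.0, -1.18]
force: [0.8, 1.0, -0.3]
width: 0.0876
```

Emit:
move_arm:
  deltas:
    - [20,-36,-1,0,0,-3.5]
    - [20,-36,-1,0,0,-3.5]
    - [20,-36,-1,0,0,-3.5]
    - [20,-36,-1,0,0,-3.5]
    - [20,-36,-1,0,0,-3.5]

```text
t: 3.87
eef_pos: [0.5747, -0.07, 0.3849]
ee_rot: [-3.141, 0.0, -1.485]
force: [1.1, 1.2, -0.6]
width: 0.0876
```

Emit:
move_arm:
  deltas:
    - [20,-36,-1,0,0,-3.5]
    - [20,-36,-1,0,0,-3.5]
    - [20,-36,-1,0,0,-3.5]
    - [20,-36,-1,0,0,-3.5]
    - [2,0,0,0,0,0]

```text
t: 4.28
eef_pos: [0.6579, -0.2176, 0.3788]
ee_rot: [3.14, -0.002, -1.735]
force: [-0.2, 1.8, -0.2]
width: 0.0876
```

Emit:
move_arm:
  deltas:
    - [0,0,-40,0,0,0]
    - [0,0,-40,0,0,0]
    - [0,0,-40,0,0,0]
    - [0,0,-30,0,0,0]
    - [0,0,0,0,0,0]

```text
t: 4.7
eef_pos: [0.6533, -0.2115, 0.2232]
ee_rot: [3.13, 0.0, -1.728]
force: [-1.2, 0.7, -1.3]
width: 0.0875
```

Emit:
move_arm:
  deltas:
    - [0,0,-10,0,0,0]
    - [0,0,-10,0,0,0]
    - [0,0,-10,0,0,0]
    - [0,0,-10,0,0,0]
    - [0,0,0,0,0,0]

```text
t: 5.12
eef_pos: [0.6556, -0.2117, 0.1893]
ee_rot: [3.14, 0.0, -1.727]
force: [-0.5, 0.5, -0.4]
width: 0.0875
```

Run:
```python
from h import *
a=snap('scene','s1.png')[150:350,300:560]; b=snap('top','t1.png')[110:230,310:470]
s=arm.get_state(); print(s['eef_pos'],s['ee_rot'],s['force'])
a=cv2.resize(a,(520,400),interpolation=2); b=cv2.resize(b,(280,210),interpolation=2)
o=np.zeros((400,800,3),np.uint8);o[:,:520]=a;o[:210,520:]=b;cv2.imwrite('pics/v1.png',o[:,:,::-1])
```

```text
[ 0.65616192 -0.21183335  0.19089134] [-3.14147391e+00 -1.06211006e-04 -1.72669643e+00] [-0.23689765  0.74264577  0.75262724]
```

View pics/v1.png

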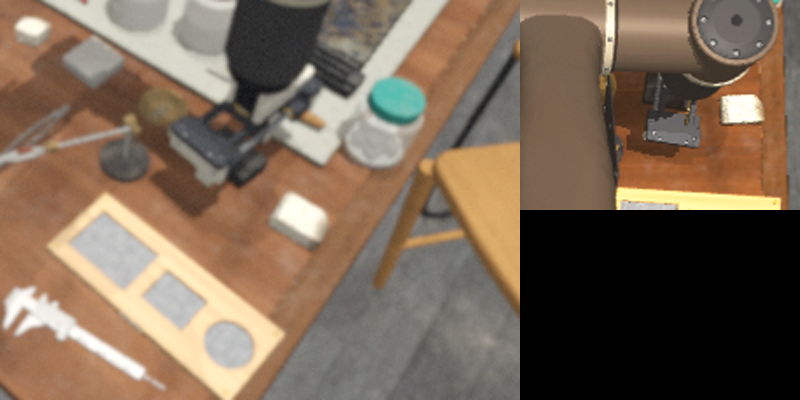

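The open jaws straddle the charcoal, with the near finger at about scene px (405,237) and the block at (424,232). The pose settles on the command, so I go down 5 mm, close and lift.

Emit:
move_arm:
  deltas:
    - [0,0,-5,0,0,0]
    - [0,0,0,0,0,0]
    - [0,0,0,0,0,0]
    - [0,0,0,0,0,0]
    - [0,0,0,0,0,0]

```text
t: 5.63
eef_pos: [0.6562, -0.2119, 0.186]
ee_rot: [-3.141, -0.0, -1.727]
force: [-0.4, -0.4, -0.2]
width: 0.0878
```

Emit:
move_arm:
  deltas:
    - [0,0,0,0,0,0]
    - [0,0,0,0,0,0]
    - [0,0,0,0,0,0]
    - [0,0,0,0,0,0]
    - [0,0,0,0,0,0]
  claw: 255
  squeeze: 15

```text
t: 6.05
eef_pos: [0.656, -0.2119, 0.1857]
ee_rot: [3.142, -0.0, -1.727]
force: [0.7, -0.1, -0.1]
width: 0.06
```

Emit:
move_arm:
  deltas:
    - [0,0,0,0,0,0]
    - [0,0,0,0,0,0]
    - [0,0,0,0,0,0]
    - [0,0,0,0,0,0]
    - [0,0,0,0,0,0]

```text
t: 6.47
eef_pos: [0.6561, -0.2119, 0.1856]
ee_rot: [3.142, -0.0, -1.727]
force: [-0.9, 0.2, 0.3]
width: 0.0519
```

Emit:
move_arm:
  deltas:
    - [0,0,5,0,0,0]
    - [0,0,20,0,0,0]
    - [0,0,25,0,0,0]
    - [0,0,25,0,0,0]
    - [0,0,10,0,0,0]

```text
t: 6.88
eef_pos: [0.657, -0.2121, 0.2748]
ee_rot: [-3.137, -0.0, -1.726]
force: [0.7, -0.2, -0.2]
width: 0.0525
```

Emit:
move_arm:
  deltas:
    - [-40,6,0,0,0,1]
    - [-40,6,0,0,0,1]
    - [-40,6,0,0,0,1]
    - [-40,6,0,0,0,1]
    - [-40,6,0,0,0,1]

```text
t: 7.3
eef_pos: [0.4539, -0.1817, 0.2703]
ee_rot: [3.141, 0.0, -1.639]
force: [0.3, 0.2, 0.3]
width: 0.0526
```

Emit:
move_arm:
  deltas:
    - [-6,4,0,0,0,0.3]
    - [0,0,-10,0,0,0]
    - [0,0,-20,0,0,0]
    - [0,0,-20,0,0,0]
    - [0,0,0,0,0,0]

```text
t: 7.72
eef_pos: [0.4486, -0.1777, 0.218]
ee_rot: [3.137, 0.0, -1.635]
force: [-1.6, 0.6, -1.4]
width: 0.0524
```

Emit:
move_arm:
  deltas:
    - [0,0,0,0,0,0]
    - [0,0,0,0,0,0]
    - [0,0,0,0,0,0]
    - [0,0,0,0,0,0]
    - [0,0,0,0,0,0]

```text
t: 8.13
eef_pos: [0.4504, -0.1779, 0.2214]
ee_rot: [-3.14, 0.0, -1.634]
force: [-0.4, 0.0, -1.1]
width: 0.0522
```

Run:
```python
from fit import *
im=snap('scene','s2.png'); snap('top','t2.png')
s=arm.get_state(); print(s['eef_pos'],s['ee_rot'],s['force'])
for r in arm.masks_of('charcoal_mid','scene'): print(r['score'],r['xy'],r['pixels'].sum(),fit('charcoal_mid','scene',r['pixels'],(.45,-.178),.035,(-.06,)))
cv2.imwrite('pics/v2.png',cv2.resize(im[180:360,280:480],None,fx=3,fy=3,interpolation=2)[:,:,::-1])
```

```text
[ 0.45020548 -0.17784796  0.22113337] [-3.14073364e+00  2.86382992e-05 -1.63426758e+00] [-0.03436774 -0.2092063  -0.74900427]
0.74 [336.6, 181.5] 161 (array([ 0.45 , -0.178]), np.float64(-3.4), np.float64(1.0))
0.56 [364.3, 271.9] 308 (array([ 0.4502, -0.1768]), np.float64(-3.0), np.float64(1.992))
```

View pics/v2.png

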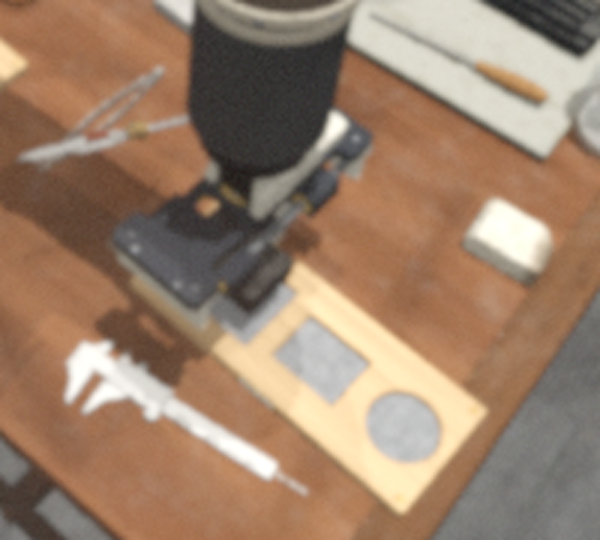

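The charcoal end (crop (265,275)) hangs over its pocket, clear of the third hand. I lower and release it.

Emit:
move_arm:
  deltas:
    - [0,0,-10,0,0,0]
    - [0,0,-10,0,0,0]
    - [0,0,-5,0,0,0]
    - [0,0,-2,0,0,0]
    - [0,0,-1,0,0,0]

```text
t: 8.7
eef_pos: [0.45, -0.1779, 0.1924]
ee_rot: [3.141, -0.0, -1.634]
force: [1.6, -0.9, -1.3]
width: 0.0526
```

Emit:
move_arm:
  deltas:
    - [0,0,0,0,0,0]
    - [0,0,0,0,0,0]
    - [0,0,0,0,0,0]
    - [0,0,0,0,0,0]
    - [0,0,0,0,0,0]

```text
t: 9.12
eef_pos: [0.4501, -0.1779, 0.1929]
ee_rot: [-3.141, 0.0, -1.634]
force: [-0.3, -0.9, -1.2]
width: 0.0526
```

Emit:
move_arm:
  deltas:
    - [0,0,0,0,0,0]
    - [0,0,0,0,0,0]
    - [0,0,0,0,0,0]
    - [0,0,0,0,0,0]
    - [0,0,0,0,0,0]
  claw: 0

```text
t: 9.53
eef_pos: [0.4501, -0.1778, 0.1927]
ee_rot: [-3.142, -0.0, -1.634]
force: [0.3, -0.2, -0.2]
width: 0.0803
```

Emit:
move_arm:
  deltas:
    - [0,0,17,0,0,0]
    - [0,0,40,0,0,0]
    - [0,0,40,0,0,0]
    - [0,0,40,0,0,0]
    - [0,0,40,0,0,0]

```text
t: 9.95
eef_pos: [0.4495, -0.1779, 0.3717]
ee_rot: [3.142, 0.0, -1.634]
force: [0.7, -0.6, -0.0]
width: 0.0874
```

Emit:
move_arm:
  deltas:
    - [0,0,10,0,0,2]
    - [20,32,0,0,0,2]
    - [20,32,0,0,0,2]
    - [20,32,0,0,0,2]
    - [20,32,0,0,0,2]

```text
t: 10.37
eef_pos: [0.5304, -0.0486, 0.3801]
ee_rot: [-3.141, 0.0, -1.459]
force: [1.9, -0.9, 0.4]
width: 0.0877
```

Emit:
move_arm:
  deltas:
    - [20,32,0,0,0,2]
    - [20,32,0,0,0,2]
    - [20,32,0,0,0,2]
    - [20,32,0,0,0,2]
    - [20,32,0,0,0,0.5]

```text
t: 10.78
eef_pos: [0.6307, 0.1119, 0.3796]
ee_rot: [3.141, -0.0, -1.309]
force: [1.1, -1.0, 0.2]
width: 0.0878
```

Run:
```python
from fit import *
im=snap('scene','s3.png'); tp=snap('top','t3.png')
s=arm.get_state(); print(s['eef_pos'],s['ee_rot'],s['force'])
for n in('scene','top'):
  for z in(0,.006):
    for r in arm.masks_of('charcoal_mid',n)[:1]: print(n,z,r['score'],r['xy'],r['pixels'].sum(),fit('charcoal_mid',n,r['pixels'],(.45,-.178),z,(-.06,)))
a=cv2.resize(im[210:360,310:460],(450,450),interpolation=2);b=cv2.resize(tp[200:300,350:470],(350,292),interpolation=2)
o=np.zeros((450,800,3),np.uint8);o[:,:450]=a;o[:292,450:]=b;cv2.imwrite('pics/v3.png',o[:,:,::-1])
```

```text
[0.63221629 0.1143323  0.37831189] [ 3.14122867e+00 -2.10330475e-04 -1.30783488e+00] [-0.53822562 -0.04457833 -0.38488112]
scene 0 0.88 [356.4, 273.5] 758 (array([ 0.4534, -0.1748]), np.float64(-3.5), np.float64(0.14))
scene 0.006 0.88 [356.4, 273.5] 758 (array([ 0.4511, -0.1757]), np.float64(-3.9), np.float64(0.16))
top 0 0.98 [383.4, 236.7] 546 (array([ 0.4502, -0.1804]), np.float64(-3.4), np.float64(0.095))
top 0.006 0.98 [383.4, 236.7] 546 (array([ 0.45  , -0.1788]), np.float64(-3.1), np.float64(0.102))
```

View pics/v3.png

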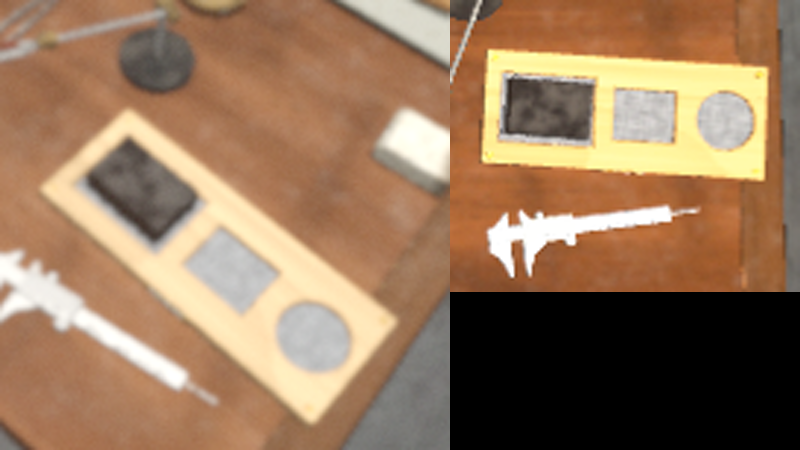

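The charcoal sits inside its pocket with grey margin all round (crop (140,190) scene, (547,108) top). Next is the small brick.

Emit:
move_arm:
  deltas:
    - [28,24,0,0,0,0]
    - [0,0,0,0,0,0]
    - [0,0,-40,0,0,0]
    - [0,0,-40,0,0,0]
    - [0,0,-40,0,0,0]

```text
t: 11.5
eef_pos: [0.6577, 0.133, 0.2597]
ee_rot: [-3.139, 0.001, -1.313]
force: [0.0, 0.9, -0.7]
width: 0.0882
```

Emit:
move_arm:
  deltas:
    - [0,0,-25,0,0,0]
    - [0,0,-20,0,0,0]
    - [0,0,-15,0,0,0]
    - [0,0,-9,0,0,0]
    - [0,0,-4,0,0,0]

```text
t: 11.92
eef_pos: [0.6575, 0.1331, 0.1856]
ee_rot: [3.14, -0.0, -1.313]
force: [0.2, -1.1, 0.5]
width: 0.0879
```

Emit:
move_arm:
  deltas:
    - [0,0,0,0,0,0]
    - [0,0,0,0,0,0]
    - [0,0,0,0,0,0]
    - [0,0,0,0,0,0]
    - [0,0,0,0,0,0]

```text
t: 12.33
eef_pos: [0.6583, 0.1343, 0.1877]
ee_rot: [-3.14, 0.0, -1.311]
force: [-1.0, 0.5, -0.9]
width: 0.0878
```

Emit:
move_arm:
  deltas:
    - [0,0,0,0,0,0]
    - [0,0,0,0,0,0]
    - [0,0,0,0,0,0]
    - [0,0,0,0,0,0]
    - [0,0,0,0,0,0]
  claw: 255
  squeeze: 12

```text
t: 12.75
eef_pos: [0.658, 0.1342, 0.1866]
ee_rot: [3.142, -0.0, -1.311]
force: [0.3, -0.7, -0.3]
width: 0.0596
```

Emit:
move_arm:
  deltas:
    - [0,0,0,0,0,0]
    - [0,0,0,0,0,0]
    - [0,0,0,0,0,0]
    - [0,0,0,0,0,0]
    - [0,0,0,0,0,0]

```text
t: 13.17
eef_pos: [0.6581, 0.1342, 0.1867]
ee_rot: [-3.142, 0.0, -1.312]
force: [0.6, -0.8, -0.2]
width: 0.0325
```

Emit:
move_arm:
  deltas:
    - [0,0,0,0,0,0]
    - [0,0,0,0,0,0]
    - [0,0,0,0,0,0]
    - [0,0,0,0,0,0]
    - [0,0,0,0,0,0]

```text
t: 13.58
eef_pos: [0.6581, 0.1342, 0.1867]
ee_rot: [-3.142, 0.0, -1.311]
force: [0.4, 0.9, -0.4]
width: 0.0325
```

Emit:
move_arm:
  deltas:
    - [0,0,13,0,0,0]
    - [0,0,40,0,0,0]
    - [0,0,40,0,0,0]
    - [0,0,40,0,0,0]
    - [0,0,40,0,0,0]

```text
t: 14.0
eef_pos: [0.6577, 0.1339, 0.3628]
ee_rot: [-3.141, -0.0, -1.311]
force: [1.3, 0.4, -1.3]
width: 0.0324
```

Emit:
move_arm:
  deltas:
    - [0,0,20,0,0,0]
    - [-19,-36,0,0,0,-1.7]
    - [-19,-36,0,0,0,-1.7]
    - [-19,-36,0,0,0,-1.7]
    - [-19,-36,0,0,0,-1.7]

```text
t: 14.42
eef_pos: [0.5807, -0.0111, 0.3809]
ee_rot: [-3.14, 0.0, -1.431]
force: [1.1, -0.7, -0.1]
width: 0.0322
```

Emit:
move_arm:
  deltas:
    - [-19,-36,0,0,0,-1.7]
    - [-19,-36,0,0,0,-1.7]
    - [-19,-36,0,0,0,-1.7]
    - [-19,-36,0,0,0,-1.7]
    - [-19,-36,0,0,0,-1.7]

```text
t: 14.83
eef_pos: [0.4855, -0.1913, 0.3811]
ee_rot: [-3.14, -0.0, -1.579]
force: [0.9, -0.9, 0.6]
width: 0.0324
```

Emit:
move_arm:
  deltas:
    - [-19,-36,0,0,0,-1.7]
    - [-19,-36,0,0,0,-1.7]
    - [-5,-6.5,0,0,0,0]
    - [0,0,0,0,0,0]
    - [0,0,-20,0,0,0]

```text
t: 15.25
eef_pos: [0.4447, -0.2694, 0.3638]
ee_rot: [-3.134, -0.002, -1.639]
force: [1.1, 0.2, -0.3]
width: 0.0327
```

Emit:
move_arm:
  deltas:
    - [0,0,-40,0,0,0]
    - [0,0,-40,0,0,0]
    - [0,0,-40,0,0,0]
    - [0,0,-15,0,0,0]
    - [0,0,0,0,0,0]

```text
t: 15.67
eef_pos: [0.443, -0.2673, 0.2214]
ee_rot: [3.135, 0.001, -1.637]
force: [0.4, 0.2, -0.5]
width: 0.0321
```

Run:
```python
from fit import *
im=snap('scene','s4.png')
s=arm.get_state(); print(s['eef_pos'],s['ee_rot'],s['force'],s['width'])
a=cv2.resize(im[200:380,280:480],None,fx=3,fy=3,interpolation=2)
cv2.imwrite('pics/v4.png',a[:,:,::-1])
```

```text
[ 0.44412584 -0.26768613  0.22372352] [ 3.13810659e+00  2.34153118e-04 -1.63672233e+00] [0.46073682 0.22415928 0.76298631] 0.032376571323717684
```

View pics/v4.png

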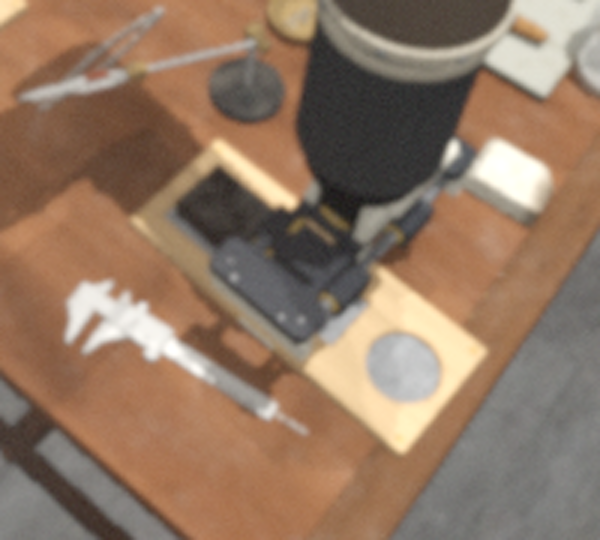

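The brick is hidden behind the fingers, and the pocket margin shows at crop (345,322). I lower it to just above the floor and check the force.

Emit:
move_arm:
  deltas:
    - [0,0,-10,0,0,0]
    - [0,0,-10,0,0,0]
    - [0,0,-8,0,0,0]
    - [0,0,-3,0,0,0]
    - [0,0,0,0,0,0]

```text
t: 16.13
eef_pos: [0.4439, -0.2683, 0.1932]
ee_rot: [3.141, 0.0, -1.638]
force: [0.5, -0.3, 0.7]
width: 0.0325
```

Emit:
move_arm:
  deltas:
    - [0,0,0,0,0,0]
    - [0,0,0,0,0,0]
    - [0,0,0,0,0,0]
    - [0,0,0,0,0,0]
    - [0,0,0,0,0,0]

```text
t: 16.55
eef_pos: [0.4441, -0.2684, 0.1939]
ee_rot: [-3.141, -0.0, -1.638]
force: [-0.3, 0.7, -0.2]
width: 0.0322
```

Emit:
move_arm:
  deltas:
    - [0,0,0,0,0,0]
    - [0,0,0,0,0,0]
    - [0,0,0,0,0,0]
    - [0,0,0,0,0,0]
    - [0,0,0,0,0,0]
  claw: 0

```text
t: 16.97
eef_pos: [0.4441, -0.2683, 0.1937]
ee_rot: [3.142, 0.0, -1.638]
force: [0.0, -0.1, -0.8]
width: 0.0602
```

Emit:
move_arm:
  deltas:
    - [0,0,0,0,0,0]
    - [0,0,6,0,0,0]
    - [0,0,40,0,0,0]
    - [0,0,40,0,0,0]
    - [0,0,40,0,0,0]

```text
t: 17.38
eef_pos: [0.4436, -0.2683, 0.3213]
ee_rot: [3.14, 0.0, -1.638]
force: [1.0, -1.5, 0.1]
width: 0.0868
```

Emit:
move_arm:
  deltas:
    - [0,0,40,0,0,0]
    - [0,0,20,0,0,0]
    - [9,38.5,0,0,0,5.5]
    - [9,38.5,0,0,0,5.5]
    - [9,38.5,0,0,0,5.5]

```text
t: 17.8
eef_pos: [0.4706, -0.1521, 0.3809]
ee_rot: [-3.14, -0.0, -1.348]
force: [0.8, 0.6, -0.4]
width: 0.0874
```

Emit:
move_arm:
  deltas:
    - [9,38.5,0,0,0,5.5]
    - [9,38.5,0,0,0,5.5]
    - [9,38.5,0,0,0,5.5]
    - [9,38.5,0,0,0,5.5]
    - [9,38.5,0,0,0,5.5]

```text
t: 18.22
eef_pos: [0.5158, 0.0416, 0.3805]
ee_rot: [-3.141, -0.0, -0.865]
force: [0.8, -1.5, 0.5]
width: 0.0876
```

Emit:
move_arm:
  deltas:
    - [9,38.5,0,0,0,5.5]
    - [9,38.5,0,0,0,5.5]
    - [9,38.5,0,0,0,5.5]
    - [9,38.5,0,0,0,5.5]
    - [9,38.5,0,0,0,5.5]

```text
t: 18.63
eef_pos: [0.5609, 0.2341, 0.3803]
ee_rot: [-3.141, -0.0, -0.385]
force: [1.6, -1.0, 0.4]
width: 0.0876
```

Emit:
move_arm:
  deltas:
    - [9,38.5,0,0,0,2]
    - [9,38.5,0,0,0,0]
    - [-1,0,0,0,0,0]
    - [-1,0,0,0,0,0]
    - [0,0,0,0,0,0]

```text
t: 19.05
eef_pos: [0.5767, 0.3092, 0.3794]
ee_rot: [3.141, 0.001, -0.355]
force: [-0.1, -0.7, 0.4]
width: 0.0875
```

Run:
```python
from fit import *
im=snap('scene','s5.png'); tp=snap('top','t5.png')
s=arm.get_state(); print(s['eef_pos'],s['ee_rot'],s['force'])
for n in('scene','top'):
    for r in arm.masks_of('small_brick_mid',n): print(n,r['score'],np.round(r['xy']),r['pixels'].sum(),fit('small_brick_mid',n,r['pixels'],(.444,-.268),.006,(-.06,)) if abs(r['xy'][1]-proj(n,(.444,-.268,.02))[1])<15 else '')
a=cv2.resize(im[210:360,310:460],(450,450),interpolation=2);b=cv2.resize(tp[200:300,350:470],(350,292),interpolation=2)
o=np.zeros((450,800,3),np.uint8);o[:,:450]=a;o[:292,450:]=b;cv2.imwrite('pics/v5.png',o[:,:,::-1])
```

```text
[0.57682092 0.30821158 0.38004109] [ 3.14157312e+00  7.32795367e-06 -3.55678605e-01] [ 0.14365847  0.26342633 -0.88564111]
scene 0.59 [387. 298.] 348 (array([ 0.4431, -0.2674]), np.float64(-0.9), np.float64(0.219))
top 0.44 [417. 239.] 186 (array([ 0.4442, -0.2697]), np.float64(-0.5), np.float64(0.292))
```

View pics/v5.png

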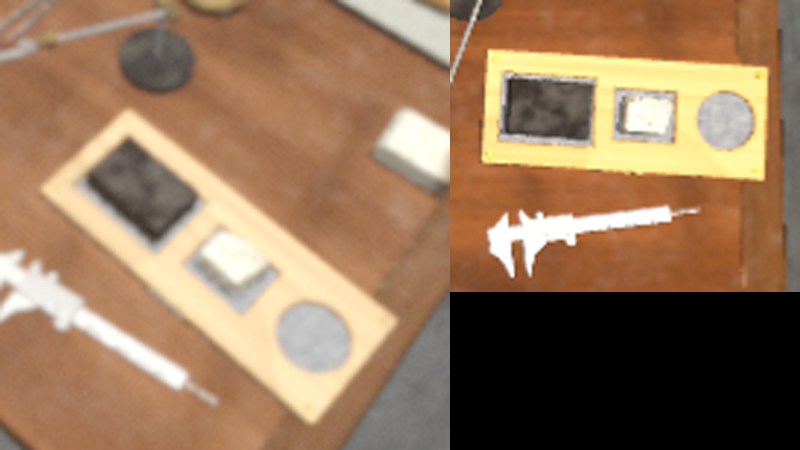

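The brick sits in its pocket with margin all round (crop (233,262) scene, (645,113) top). Next is the clear tub at (586,347).

Emit:
move_arm:
  deltas:
    - [9,38,0,0,0,5]
    - [0,0,0,0,0,5]
    - [0,0,-30,0,0,0]
    - [0,0,-40,0,0,0]
    - [0,0,-30,0,0,0]

```text
t: 19.67
eef_pos: [0.5857, 0.3461, 0.2784]
ee_rot: [-3.141, 0.0, -0.182]
force: [-0.3, 0.4, -1.3]
width: 0.0876
```

Emit:
move_arm:
  deltas:
    - [0,0,-25,0,0,0]
    - [0,0,-25,0,0,0]
    - [0,0,-20,0,0,0]
    - [0,0,-12,0,0,0]
    - [0,0,-6,0,0,0]

```text
t: 20.08
eef_pos: [0.5859, 0.3461, 0.1901]
ee_rot: [3.14, 0.001, -0.182]
force: [-0.4, -0.4, 0.4]
width: 0.0874
```

Emit:
move_arm:
  deltas:
    - [0,0,0,0,0,0]
    - [0,0,0,0,0,0]
    - [0,0,0,0,0,0]
    - [0,0,0,0,0,0]
    - [0,0,0,0,0,0]

```text
t: 20.5
eef_pos: [0.5863, 0.3474, 0.1929]
ee_rot: [-3.14, -0.001, -0.18]
force: [-0.1, 0.4, -0.2]
width: 0.0875
```

Emit:
move_arm:
  deltas:
    - [0,0,0,0,0,0]
    - [0,0,0,0,0,0]
    - [0,0,0,0,0,0]
    - [0,0,0,0,0,0]
    - [0,0,0,0,0,0]
  claw: 255
  squeeze: 12

```text
t: 20.92
eef_pos: [0.5861, 0.3472, 0.1916]
ee_rot: [-3.142, 0.0, -0.18]
force: [0.2, -1.0, -0.3]
width: 0.0599
```

Emit:
move_arm:
  deltas:
    - [0,0,0,0,0,0]
    - [0,0,0,0,0,0]
    - [0,0,0,0,0,0]
    - [0,0,0,0,0,0]
    - [0,0,0,0,0,0]

```text
t: 21.33
eef_pos: [0.5861, 0.3471, 0.1916]
ee_rot: [3.142, 0.0, -0.181]
force: [-0.7, 0.3, -0.1]
width: 0.0412
```

Emit:
move_arm:
  deltas:
    - [0,0,8,0,0,0]
    - [0,0,30,0,0,0]
    - [0,0,40,0,0,0]
    - [0,0,40,0,0,0]
    - [0,0,40,0,0,0]

```text
t: 21.75
eef_pos: [0.5858, 0.3469, 0.3519]
ee_rot: [3.141, 0.0, -0.18]
force: [0.7, 0.8, -0.8]
width: 0.0411
```

Run:
```python
from fit import *
im=snap('scene','s6.png')
s=arm.get_state(); print(s['eef_pos'],s['ee_rot'],s['force'],s['width'])
cv2.imwrite('pics/v6.png',cv2.resize(im[20:200,190:390],None,fx=3,fy=3,interpolation=2)[:,:,::-1])
```

```text
[0.58763942 0.34784363 0.36210421] [-3.1332139  -0.00938619 -0.17899773] [3.43834619 2.07289653 9.3443594 ] 0.04166081012779018
```

View pics/v6.png

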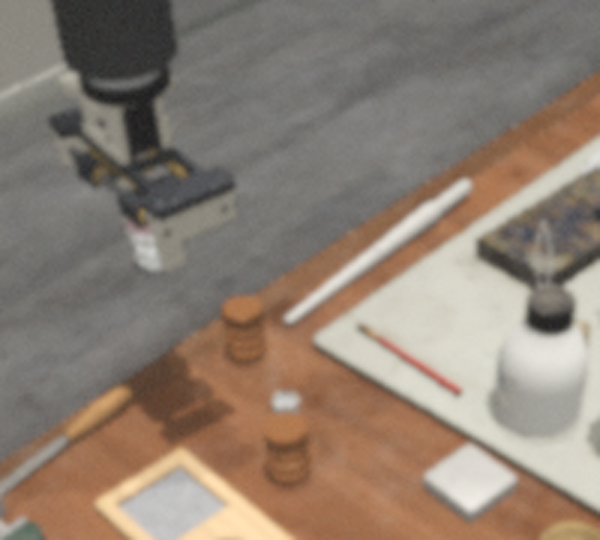

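The tub is held upright (crop (155,245)) and both brown ones are untouched. I carry it over the third hand.

Emit:
move_arm:
  deltas:
    - [0,0,35,0,0,0]
    - [-8,-38.5,0,0,0,-4.5]
    - [-8,-38.5,0,0,0,-4.5]
    - [-8,-38.5,0,0,0,-4.5]
    - [-8,-38.5,0,0,0,-4.5]

```text
t: 22.22
eef_pos: [0.5532, 0.1916, 0.3852]
ee_rot: [-3.141, -0.0, -0.498]
force: [1.1, -0.6, -0.0]
width: 0.0413
```

Emit:
move_arm:
  deltas:
    - [-8,-38.5,0,0,0,-4.5]
    - [-8,-38.5,0,0,0,-4.5]
    - [-8,-38.5,0,0,0,-4.5]
    - [-8,-38.5,0,0,0,-4.5]
    - [-8,-38.5,0,0,0,-4.5]

```text
t: 22.63
eef_pos: [0.513, -0.0011, 0.3853]
ee_rot: [-3.141, -0.0, -0.891]
force: [1.1, 0.2, -0.4]
width: 0.0411
```

Emit:
move_arm:
  deltas:
    - [-8,-38.5,0,0,0,-4.5]
    - [-8,-38.5,0,0,0,-4.5]
    - [-8,-38.5,0,0,0,-4.5]
    - [-8,-38.5,0,0,0,-4.5]
    - [-8,-38.5,0,0,0,-4.5]

```text
t: 23.05
eef_pos: [0.473, -0.1935, 0.3854]
ee_rot: [-3.14, -0.0, -1.284]
force: [1.1, 0.1, -0.6]
width: 0.0412
```

Emit:
move_arm:
  deltas:
    - [-8,-38.5,0,0,0,-4.5]
    - [-8,-38.5,0,0,0,-4.5]
    - [-8,-38.5,0,0,0,-4.5]
    - [-8,-28,0,0,0,-3]
    - [5,9,0,0,0,0]

```text
t: 23.47
eef_pos: [0.4449, -0.3312, 0.3847]
ee_rot: [3.141, -0.001, -1.577]
force: [0.7, 0.5, 0.1]
width: 0.0415
```

Emit:
move_arm:
  deltas:
    - [0,0,-35,0,0,0]
    - [0,0,-40,0,0,0]
    - [0,0,-40,0,0,0]
    - [0,0,-30,0,0,0]
    - [0,0,0,0,0,0]

```text
t: 23.88
eef_pos: [0.4445, -0.3253, 0.2342]
ee_rot: [3.133, 0.004, -1.569]
force: [-1.3, -0.2, -1.8]
width: 0.0412
```

Run:
```python
from fit import *
im=snap('scene','s7.png');tp=snap('top','t7.png')
s=arm.get_state(); print(s['eef_pos'],s['ee_rot'],s['force'],s['width'])
a=cv2.resize(im[230:380,320:470],(450,450),interpolation=2);b=cv2.resize(tp[200:300,350:470],(350,292),interpolation=2)
o=np.zeros((450,800,3),np.uint8);o[:,:450]=a;o[:292,450:]=b;cv2.imwrite('pics/v7.png',o[:,:,::-1])
```

```text
[ 0.44722161 -0.32643984  0.23992193] [ 3.13979136e+00 -9.09754347e-06 -1.56744077e+00] [ 0.63453587 -0.28038946  0.99946068] 0.041347129846466955
```

View pics/v7.png

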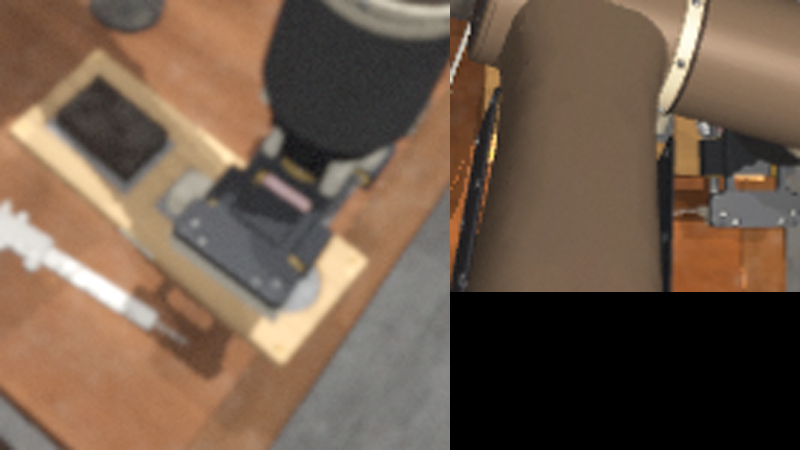

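I stopped short on purpose: 17.5 mm in y and 8 mm in x remain. I correct that, then lower.

Emit:
move_arm:
  deltas:
    - [-4,-9,0,0,0,0]
    - [-4,-8.5,0,0,0,0]
    - [0,0,0,0,0,0]
    - [0,0,0,0,0,0]
    - [0,0,0,0,0,0]

```text
t: 24.4
eef_pos: [0.4391, -0.3443, 0.2409]
ee_rot: [-3.14, -0.001, -1.569]
force: [-0.4, -0.1, -0.1]
width: 0.0412
```

Emit:
move_arm:
  deltas:
    - [0,0,-10,0,0,0]
    - [0,0,-10,0,0,0]
    - [0,0,-10,0,0,0]
    - [0,0,-7,0,0,0]
    - [0,0,-4,0,0,0]

```text
t: 24.82
eef_pos: [0.4388, -0.3436, 0.1969]
ee_rot: [3.139, 0.001, -1.568]
force: [-2.2, 3.1, 19.7]
width: 0.0413
```

Emit:
move_arm:
  deltas:
    - [0,0,0,0,0,0]
    - [0,0,0,0,0,0]
    - [0,0,0,0,0,0]
    - [0,0,0,0,0,0]
    - [0,0,0,0,0,0]

```text
t: 25.23
eef_pos: [0.4391, -0.3439, 0.1987]
ee_rot: [-3.141, -0.0, -1.568]
force: [0.3, -0.0, -1.2]
width: 0.0414
```

Emit:
move_arm:
  deltas:
    - [0,0,0,0,0,0]
    - [0,0,0,0,0,0]
    - [0,0,0,0,0,0]
    - [0,0,0,0,0,0]
    - [0,0,0,0,0,0]
  claw: 0

```text
t: 25.65
eef_pos: [0.4391, -0.3439, 0.1987]
ee_rot: [-3.141, -0.0, -1.568]
force: [-0.3, -0.7, -0.3]
width: 0.0691
```

Emit:
move_arm:
  deltas:
    - [0,0,0,0,0,0]
    - [0,0,0,0,0,0]
    - [0,0,6,0,0,0]
    - [0,0,35,0,0,0]
    - [0,0,40,0,0,0]

```text
t: 26.07
eef_pos: [0.4381, -0.3435, 0.2785]
ee_rot: [3.136, 0.002, -1.568]
force: [1.0, -0.2, 1.0]
width: 0.0874
```

Emit:
move_arm:
  deltas:
    - [0,0,40,0,0,0]
    - [0,0,40,0,0,0]
    - [0,0,20,0,0,0]
    - [16,26,0,0,0,6]
    - [16,26,0,0,0,6]

```text
t: 26.48
eef_pos: [0.4708, -0.2921, 0.3824]
ee_rot: [-3.138, -0.002, -1.357]
force: [0.3, 0.6, -0.5]
width: 0.0878
```

Emit:
move_arm:
  deltas:
    - [16,26,0,0,0,6]
    - [16,26,0,0,0,6]
    - [16,26,0,0,0,6]
    - [16,26,0,0,0,6]
    - [16,26,0,0,0,6]

```text
t: 26.9
eef_pos: [0.5514, -0.1605, 0.3804]
ee_rot: [-3.141, -0.0, -0.83]
force: [0.1, -0.7, 0.3]
width: 0.0877
```

Emit:
move_arm:
  deltas:
    - [16,26,0,0,0,6]
    - [16,26,0,0,0,6]
    - [16,26,0,0,0,6]
    - [16,26,0,0,0,6]
    - [16,26,0,0,0,6]

```text
t: 27.32
eef_pos: [0.6315, -0.0304, 0.3803]
ee_rot: [-3.141, -0.0, -0.306]
force: [0.5, -0.6, -0.3]
width: 0.0877
```

Run:
```python
from fit import *
im=snap('scene','s8.png');tp=snap('top','t8.png')
s=arm.get_state(); print(s['eef_pos'],s['ee_rot'],s['force'],s['width'])
for n in('scene','top'):
    for r in arm.masks_of('solder_tub_mid',n):
      if np.hypot(*(r['xy']-proj(n,(.439,-.344,.037))))<20: print(n,r['score'],np.round(r['xy']),r['pixels'].sum(),fit('solder_tub_mid',n,r['pixels'],(.439,-.344),.006))
a=cv2.resize(im[230:380,320:470],(450,450),interpolation=2);b=cv2.resize(tp[200:300,350:470],(350,292),interpolation=2)
o=np.zeros((450,800,3),np.uint8);o[:,:450]=a;o[:292,450:]=b;cv2.imwrite('pics/v8.png',o[:,:,::-1])
```

```text
[ 0.6327989  -0.02856739  0.37957169] [-3.14140178e+00 -3.94865087e-04 -3.04068181e-01] [ 0.11574686 -1.10217652 -0.4147935 ] 0.08752255719086967
scene 0.87 [419. 315.] 566 (array([ 0.4396, -0.3449]), np.float64(5.8), np.float64(0.095))
top 0.76 [448. 240.] 247 (array([ 0.4389, -0.3485]), np.float64(0.4), np.float64(0.251))
```

View pics/v8.png

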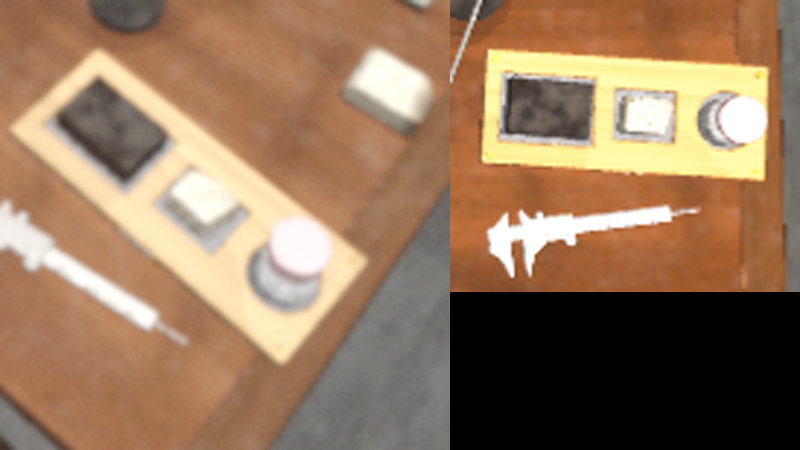

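The tub stands upright in its round pocket (crop (290,265) scene). Next is the steel block, with the jaws along y.

Emit:
move_arm:
  deltas:
    - [21,31,0,0,0,6]
    - [20.5,31.5,0,0,0,6]
    - [0,0,-40,0,0,0]
    - [0,0,-40,0,0,0]
    - [0,0,-40,0,0,0]

```text
t: 27.93
eef_pos: [0.6723, 0.0303, 0.2594]
ee_rot: [-3.141, -0.002, -0.103]
force: [-0.4, 0.3, -1.4]
width: 0.088
```

Emit:
move_arm:
  deltas:
    - [0,0,-25,0,0,0]
    - [0,0,-20,0,0,0]
    - [0,0,-15,0,0,0]
    - [0,0,-7,0,0,0]
    - [0,0,0,0,0,0]

```text
t: 28.35
eef_pos: [0.6717, 0.0296, 0.1912]
ee_rot: [3.14, 0.003, -0.104]
force: [-0.5, -0.7, 0.3]
width: 0.0875
```

Emit:
move_arm:
  deltas:
    - [0,0,0,0,0,0]
    - [0,0,-3,0,0,0]
    - [0,0,-4,0,0,0]
    - [0,0,0,0,0,0]
    - [0,0,0,0,0,0]

```text
t: 28.77
eef_pos: [0.6725, 0.0307, 0.186]
ee_rot: [-3.141, -0.0, -0.102]
force: [-0.3, -0.2, -0.1]
width: 0.0875
```

Emit:
move_arm:
  deltas:
    - [0,0,0,0,0,0]
    - [0,0,0,0,0,0]
    - [0,0,0,0,0,0]
    - [0,0,0,0,0,0]
    - [0,0,0,0,0,0]
  claw: 255
  squeeze: 45

```text
t: 29.18
eef_pos: [0.6727, 0.0309, 0.1858]
ee_rot: [-3.141, -0.0, -0.102]
force: [0.0, 1.2, 0.3]
width: 0.0635
```

Emit:
move_arm:
  deltas:
    - [0,0,0,0,0,0]
    - [0,0,0,0,0,0]
    - [0,0,0,0,0,0]
    - [0,0,0,0,0,0]
    - [0,0,0,0,0,0]

```text
t: 29.6
eef_pos: [0.6727, 0.0309, 0.1858]
ee_rot: [-3.141, -0.0, -0.102]
force: [0.3, 4.1, 1.4]
width: 0.0634
```

Emit:
move_arm:
  deltas:
    - [0,0,5,0,0,0]
    - [0,0,15,0,0,0]
    - [0,0,20,0,0,0]
    - [0,0,20,0,0,0]
    - [0,0,0,0,0,0]

```text
t: 30.02
eef_pos: [0.6735, 0.0304, 0.2493]
ee_rot: [-3.141, -0.004, -0.102]
force: [1.0, 1.0, -3.4]
width: 0.0629
```

Emit:
move_arm:
  deltas:
    - [0,0,30,0,0,0]
    - [0,0,24,0,0,0]
    - [-26,24,0,0,0,0.2]
    - [-26,24,0,0,0,0.2]
    - [-26,24,0,0,0,0.2]

```text
t: 30.43
eef_pos: [0.5929, 0.1022, 0.2982]
ee_rot: [3.141, 0.002, -0.094]
force: [0.4, 0.3, -5.3]
width: 0.0634
```

Emit:
move_arm:
  deltas:
    - [-26,24,0,0,0,0.2]
    - [-26,24,0,0,0,0.2]
    - [-26,24,0,0,0,0.2]
    - [-26,24,0,0,0,0.2]
    - [-26.5,24.5,0,0,0,0]

```text
t: 30.85
eef_pos: [0.4622, 0.2231, 0.2984]
ee_rot: [3.14, 0.002, -0.078]
force: [0.1, 1.5, -5.1]
width: 0.0633
```

Emit:
move_arm:
  deltas:
    - [0,0,-20,0,0,0]
    - [0,0,-25,0,0,0]
    - [0,0,-25,0,0,0]
    - [0,0,-10,0,0,0]
    - [0,0,0,0,0,0]

```text
t: 31.27
eef_pos: [0.4628, 0.2218, 0.2166]
ee_rot: [3.136, 0.005, -0.078]
force: [-0.2, -0.0, -5.4]
width: 0.0632
```

Emit:
move_arm:
  deltas:
    - [0,0,0,0,0,0]
    - [0,0,0,0,0,0]
    - [0,0,0,0,0,0]
    - [0,0,0,0,0,0]
    - [0,0,0,0,0,0]

```text
t: 31.68
eef_pos: [0.4643, 0.2232, 0.2205]
ee_rot: [-3.14, -0.001, -0.078]
force: [0.5, 0.1, -5.7]
width: 0.0634
```

Run:
```python
from fit import *
im=snap('scene','s9.png');tp=snap('top','t9.png')
s=arm.get_state(); print(s['eef_pos'],s['ee_rot'],s['force'],s['width'])
a=cv2.resize(im[100:250,190:340],(450,450),interpolation=2);b=cv2.resize(tp[180:280,190:310],(350,292),interpolation=2)
o=np.zeros((450,800,3),np.uint8);o[:,:450]=a;o[:292,450:]=b;cv2.imwrite('pics/v9.png',o[:,:,::-1])
```

```text
[0.46416799 0.22316759 0.22021688] [-3.14078541e+00 -6.53133536e-04 -7.76818331e-02] [ 0.09887399  1.02498245 -5.7485789 ] 0.06347752461452445
```

View pics/v9.png

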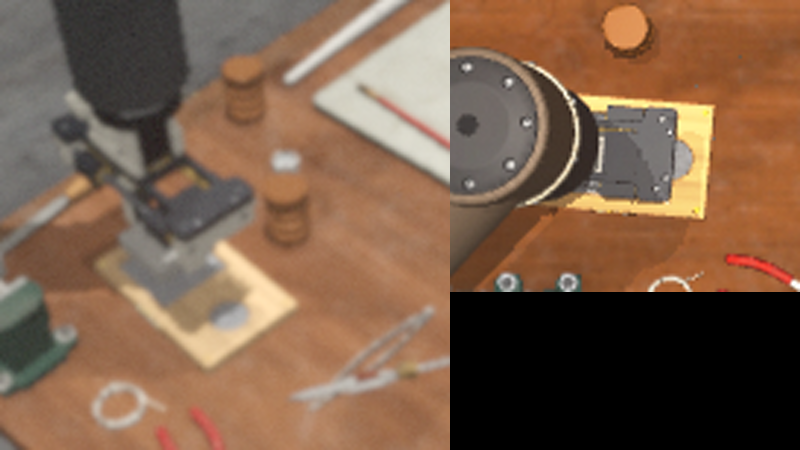

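The steel block hangs over its pocket (crop (165,280)), clear of the vise and the brown tub. I lower it.

Emit:
move_arm:
  deltas:
    - [0,0,-10,0,0,0]
    - [0,0,-8,0,0,0]
    - [0,0,-5,0,0,0]
    - [0,0,-3,0,0,0]
    - [0,0,-1,0,0,0]

```text
t: 32.2
eef_pos: [0.4637, 0.2228, 0.1918]
ee_rot: [3.14, 0.001, -0.077]
force: [-5.2, -2.0, 2.6]
width: 0.0637
```

Emit:
move_arm:
  deltas:
    - [0,0,0,0,0,0]
    - [0,0,0,0,0,0]
    - [0,0,0,0,0,0]
    - [0,0,0,0,0,0]
    - [0,0,0,0,0,0]

```text
t: 32.62
eef_pos: [0.4642, 0.2232, 0.1928]
ee_rot: [-3.141, -0.0, -0.078]
force: [-0.4, -0.7, -5.6]
width: 0.0631
```

Emit:
move_arm:
  deltas:
    - [0,0,0,0,0,0]
    - [0,0,0,0,0,0]
    - [0,0,0,0,0,0]
    - [0,0,0,0,0,0]
    - [0,0,0,0,0,0]
  claw: 0
  squeeze: 10

```text
t: 33.03
eef_pos: [0.4642, 0.2233, 0.193]
ee_rot: [-3.141, -0.001, -0.077]
force: [1.1, 0.4, 0.1]
width: 0.0864
```

Emit:
move_arm:
  deltas:
    - [0,0,0,0,0,0]
    - [0,0,7,0,0,0]
    - [0,0,40,0,0,0]
    - [0,0,40,0,0,0]
    - [0,0,20,0,0,0]

```text
t: 33.45
eef_pos: [0.4648, 0.2237, 0.3043]
ee_rot: [-3.139, -0.004, -0.077]
force: [1.0, 0.5, 0.3]
width: 0.0878
```

Emit:
move_arm:
  deltas:
    - [13,1.5,0,0,0,-6]
    - [13,1.5,0,0,0,-6]
    - [13,1.5,0,0,0,-6]
    - [13,1.5,0,0,0,-6]
    - [13,1.5,0,0,0,-6]

```text
t: 33.87
eef_pos: [0.5296, 0.2306, 0.3005]
ee_rot: [-3.141, -0.0, -0.606]
force: [-0.6, -0.2, 0.4]
width: 0.0875
```

Emit:
move_arm:
  deltas:
    - [13,1.5,0,0,0,-6]
    - [13,1.5,0,0,0,-6]
    - [13,1.5,0,0,0,-6]
    - [13,1.5,0,0,0,-6]
    - [13,1.5,0,0,0,-6]

```text
t: 34.28
eef_pos: [0.5946, 0.2381, 0.3002]
ee_rot: [-3.142, -0.0, -1.13]
force: [-0.1, -0.8, -0.0]
width: 0.0874
```

Emit:
move_arm:
  deltas:
    - [13,1.5,0,0,0,-6]
    - [13,1.5,0,0,0,-6]
    - [13,1.5,0,0,0,-6]
    - [4,0.5,0,0,0,-3]
    - [0,0,-25,0,0,0]

```text
t: 34.7
eef_pos: [0.6397, 0.2439, 0.2796]
ee_rot: [-3.134, 0.003, -1.494]
force: [0.6, 0.5, 0.6]
width: 0.0875
```

Emit:
move_arm:
  deltas:
    - [0,0,-40,0,0,0]
    - [0,0,-20,0,0,0]
    - [0,0,0,0,0,0]
    - [0,0,0,0,0,0]
    - [0,0,0,0,0,0]

```text
t: 35.12
eef_pos: [0.6378, 0.2436, 0.2166]
ee_rot: [-3.14, 0.001, -1.491]
force: [-0.0, 0.3, -0.2]
width: 0.0878
```

Run:
```python
from fit import *
im=snap('scene','s10.png');tp=snap('top','t10.png')
s=arm.get_state(); print(s['eef_pos'],s['ee_rot'],s['force'],s['width'])
for n in('scene','top'):
    for r in arm.masks_of('steel_block_mid',n)[:1]: print(n,r['score'],np.round(r['xy']),r['pixels'].sum(),fit('steel_block_mid',n,r['pixels'],(.464,.223),.006,(-.07,)))
a=cv2.resize(im[100:250,190:340],(450,450),interpolation=2);b=cv2.resize(tp[140:260,190:310],(350,350),interpolation=2)
o=np.zeros((450,800,3),np.uint8);o[:,:450]=a;o[:350,450:]=b;cv2.imwrite('pics/v10.png',o[:,:,::-1])
```

```text
[0.63780953 0.24367    0.21713791] [-3.13842069e+00  1.53420222e-03 -1.49083245e+00] [-0.68196481 -0.47982135  0.23242124] 0.08760897038893281
scene 0.97 [249. 190.] 496 (array([0.4643, 0.2207]), np.float64(-5.9), np.float64(0.077))
top 0.72 [227. 232.] 588 (array([0.4637, 0.2205]), np.float64(-3.3), np.float64(0.053))
```

View pics/v10.png

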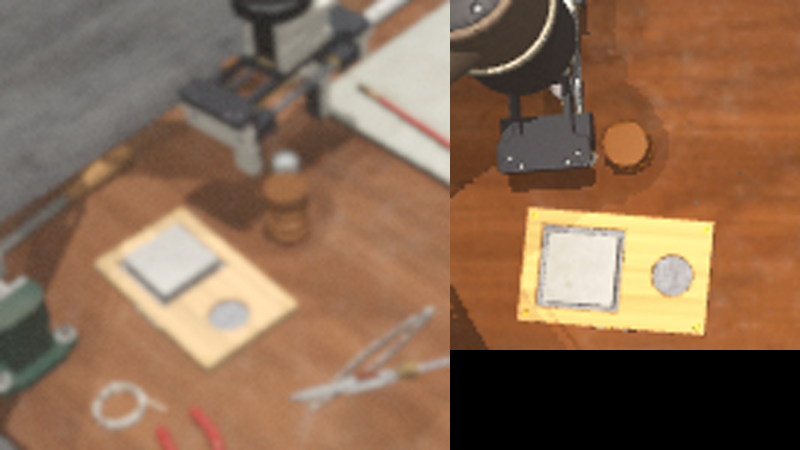

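The steel block is seated with an even margin (crop (172,260) scene, (580,268) top). The gripper is over the loupe and clear of the brown tub, so I go down and grasp.

Emit:
move_arm:
  deltas:
    - [0,0,-12,0,0,0]
    - [0,0,-10,0,0,0]
    - [0,0,-5,0,0,0]
    - [0,0,-3,0,0,0]
    - [0,0,0,0,0,0]

```text
t: 35.73
eef_pos: [0.6367, 0.2429, 0.1832]
ee_rot: [3.14, -0.001, -1.491]
force: [-0.3, 0.2, -1.2]
width: 0.0878
```

Emit:
move_arm:
  deltas:
    - [0,0,0,0,0,0]
    - [0,0,0,0,0,0]
    - [0,0,0,0,0,0]
    - [0,0,0,0,0,0]
    - [0,0,0,0,0,0]
  claw: 255
  squeeze: 10

```text
t: 36.15
eef_pos: [0.6371, 0.2432, 0.185]
ee_rot: [-3.141, 0.0, -1.491]
force: [0.2, -1.0, -0.0]
width: 0.0601
```

Emit:
move_arm:
  deltas:
    - [0,0,0,0,0,0]
    - [0,0,0,0,0,0]
    - [0,0,0,0,0,0]
    - [0,0,0,0,0,0]
    - [0,0,0,0,0,0]

```text
t: 36.57
eef_pos: [0.6371, 0.2431, 0.1847]
ee_rot: [3.142, -0.0, -1.491]
force: [-0.9, -0.5, 0.7]
width: 0.0263
```

Emit:
move_arm:
  deltas:
    - [0,0,0,0,0,0]
    - [0,0,0,0,0,0]
    - [0,0,0,0,0,0]
    - [0,0,0,0,0,0]
    - [0,0,0,0,0,0]

```text
t: 36.98
eef_pos: [0.637, 0.2431, 0.1847]
ee_rot: [3.142, -0.0, -1.491]
force: [-0.6, -0.4, 0.3]
width: 0.024
```

Emit:
move_arm:
  deltas:
    - [0,0,5,0,0,0]
    - [0,0,30,0,0,0]
    - [0,0,40,0,0,0]
    - [0,0,40,0,0,0]
    - [0,0,0,0,0,0]

```text
t: 37.4
eef_pos: [0.6394, 0.2442, 0.3095]
ee_rot: [-3.129, 0.005, -1.49]
force: [2.1, 1.3, 1.7]
width: 0.024
```

Emit:
move_arm:
  deltas:
    - [-30,-17.5,0,0,0,-1.5]
    - [-30,-17.5,0,0,0,-1.5]
    - [-30,-17.5,0,0,0,-1.5]
    - [-30,-17.5,0,0,0,-1.5]
    - [-30,-17.5,0,0,0,-1.5]

```text
t: 37.82
eef_pos: [0.4856, 0.1547, 0.2997]
ee_rot: [-3.141, 0.0, -1.624]
force: [0.1, -0.3, 0.2]
width: 0.0239
```

Emit:
move_arm:
  deltas:
    - [-30,-17.5,0,0,0,-1.5]
    - [0,0,-20,0,0,0]
    - [0,0,-30,0,0,0]
    - [0,0,-30,0,0,0]
    - [0,0,0,0,0,0]

```text
t: 38.23
eef_pos: [0.4553, 0.1369, 0.216]
ee_rot: [3.137, -0.004, -1.65]
force: [-0.8, -0.6, 0.1]
width: 0.024
```

Emit:
move_arm:
  deltas:
    - [0,0,0,0,0,0]
    - [0,0,0,0,0,0]
    - [0,0,0,0,0,0]
    - [0,0,0,0,0,0]
    - [0,0,0,0,0,0]

```text
t: 38.65
eef_pos: [0.4574, 0.1384, 0.2208]
ee_rot: [-3.14, 0.002, -1.648]
force: [-0.2, -1.4, -0.1]
width: 0.0244
```

Run:
```python
from fit import *
im=snap('scene','s11.png')
s=arm.get_state(); print(s['eef_pos'],s['ee_rot'],s['force'],s['width'])
im=im.copy()
for p,c in(((.4574,.1382,.006),(255,0,0)),((*s['eef_pos'][:2],s['eef_pos'][2]-.177),(0,255,0))):
    u=proj('scene',p); print(u); 
cv2.imwrite('pics/v11.png',cv2.resize(im[130:250,200:320],None,fx=4.5,fy=4.5,interpolation=2)[:,:,::-1])
```

```text
[0.45732445 0.13834203 0.22058356] [-3.14029915e+00  1.21525755e-03 -1.64827731e+00] [ 1.00518143 -0.27848567 -0.42606494] 0.024289357448235408
[266.24373712 205.71595588]
[264.63668009 196.66478551]
```

View pics/v11.png

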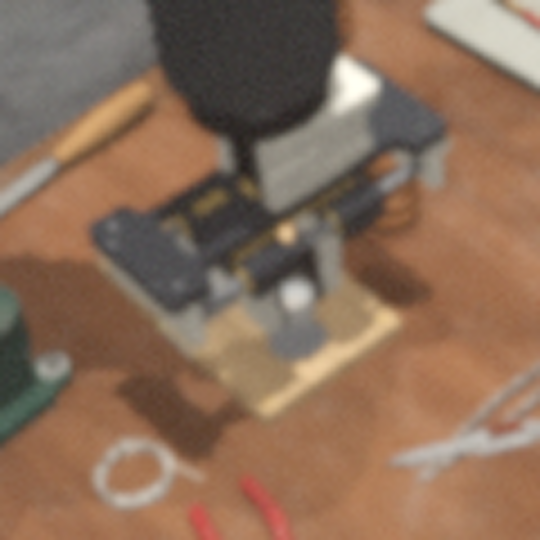

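The loupe (crop (297,297), px (266,196)) is held roughly 2 mm towards -y of the grip centre, directly over its pocket at crop (300,338). I nudge it +1.5 mm and lower.

Emit:
move_arm:
  deltas:
    - [0,1.5,-10,0,0,0]
    - [0,0,-9,0,0,0]
    - [0,0,-5,0,0,0]
    - [0,0,-3,0,0,0]
    - [0,0,-1,0,0,0]

```text
t: 39.12
eef_pos: [0.4569, 0.1395, 0.191]
ee_rot: [3.141, -0.001, -1.648]
force: [0.1, 0.2, -0.8]
width: 0.0239
```

Emit:
move_arm:
  deltas:
    - [0,0,0,0,0,0]
    - [0,0,0,0,0,0]
    - [0,0,0,0,0,0]
    - [0,0,0,0,0,0]
    - [0,0,0,0,0,0]

```text
t: 39.53
eef_pos: [0.4571, 0.1397, 0.1919]
ee_rot: [-3.141, 0.0, -1.648]
force: [-0.5, 0.9, -1.0]
width: 0.0242
```

Emit:
move_arm:
  deltas:
    - [0,0,0,0,0,0]
    - [0,0,0,0,0,0]
    - [0,0,0,0,0,0]
    - [0,0,0,0,0,0]
    - [0,0,0,0,0,0]
  claw: 0

```text
t: 39.95
eef_pos: [0.4571, 0.1397, 0.1917]
ee_rot: [-3.142, 0.0, -1.648]
force: [0.5, -0.1, -0.6]
width: 0.0518
```

Emit:
move_arm:
  deltas:
    - [0,0,0,0,0,0]
    - [0,0,0,0,0,0]
    - [0,0,7,0,0,0]
    - [0,0,40,0,0,0]
    - [0,0,40,0,0,0]

```text
t: 40.37
eef_pos: [0.4564, 0.1391, 0.2786]
ee_rot: [3.138, -0.004, -1.648]
force: [2.2, 1.4, 0.3]
width: 0.0845
```

Emit:
move_arm:
  deltas:
    - [0,0,40,0,0,0]
    - [0,0,40,0,0,0]
    - [-10,38,0,0,0,0]
    - [-10,38,0,0,0,0]
    - [-10,38,0,0,0,0]

```text
t: 40.78
eef_pos: [0.4265, 0.2542, 0.3606]
ee_rot: [-3.14, 0.003, -1.651]
force: [-0.0, -0.3, -0.9]
width: 0.0877
```

Emit:
move_arm:
  deltas:
    - [-10,38,0,0,0,0]
    - [-10,38,0,0,0,0]
    - [-10,38,0,0,0,0]
    - [-10,38,0,0,0,0]
    - [-10,38,0,0,0,0]

```text
t: 41.2
eef_pos: [0.376, 0.4452, 0.3594]
ee_rot: [-3.141, 0.001, -1.648]
force: [0.8, 0.6, -0.3]
width: 0.0875
```

Run:
```python
from fit import *
im=snap('scene','s12.png');tp=snap('top','t12.png')
s=arm.get_state(); print(s['eef_pos'],s['force'],s['width'])
for n in('scene','top'):
    for r in arm.masks_of('loupe_mid',n)[:2]: print(n,r['score'],np.round(r['xy']),r['pixels'].sum(),np.round(proj(n,(.4574,.1382,.014))))
a=cv2.resize(im[110:350,220:460],(480,480),interpolation=2);b=cv2.resize(tp[180:270,210:310],(320,288),interpolation=2)
o=np.zeros((480,800,3),np.uint8);o[:,:480]=a;o[:288,480:]=b;cv2.imwrite('pics/v12.png',o[:,:,::-1])
```

```text
[0.37574219 0.44812662 0.35869458] [ 0.37112295 -0.42806307 -0.35520404] 0.08723936051580666
scene 0.62 [246. 190.] 432 [266. 204.]
top 0.58 [267. 232.] 72 [265. 234.]
```

View pics/v12.png

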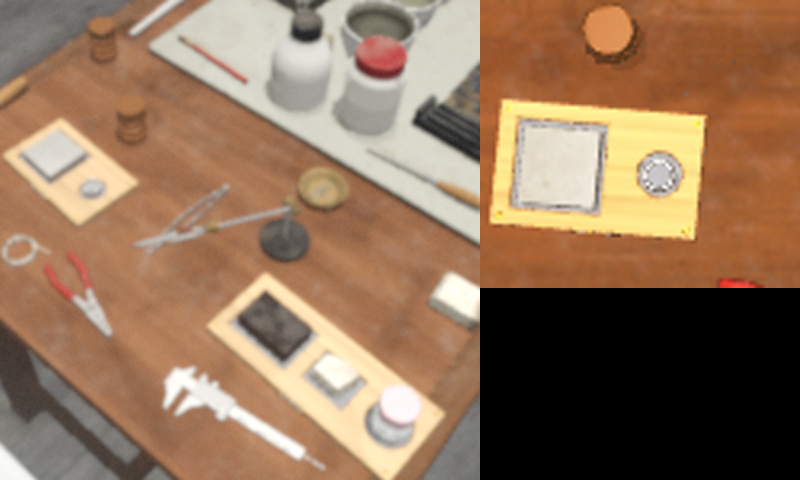

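All five things are in their pockets, with the loupe at top crop (658,174). The large brick at scene crop (457,298) and both brown tubs are where they were. I'm handing the job in.

```bash
python3 -c "
from station import arm
print(arm.job_done(), arm.get_state()['t'])"
```

```text
the job is handed in; nothing more can be done
the job is handed in; nothing more can be done
```

Both kits are made up and the job is handed in, at about 41 s of the 136 s allowed. I placed them in the order asked: charcoal block, small fire brick and clear solder tub in the longer tray, then the steel block and loupe in the shorter one.

**Final check:** the last scene and top pictures show each item sitting inside its pocket with floor showing round it, the tub upright and the gripper clear. The large brick, both brown tubs and the third hand look undisturbed. The only notable contact was a brief force of about 20 N as the tub touched its pocket floor.

**Checks that disagreed or failed:**
- **Loupe:** the scene-camera detector reported the steel block (px (246,190)) as the loupe. The top camera and the pictures put the loupe in its pocket.
- **Steel block:** the position fits were about 2.5 mm off the commanded spot.
- **Tub:** the two cameras' fits differed by about 4 mm in y.
- **Grip widths:** the brick, tub and loupe closed about 1 to 2 mm narrower than their listed sizes, but none slipped.

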